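# Open the ware carrier and hold its gate

## Robot

A 6-joint arm with a two-finger parallel gripper is mounted at the origin on a cart in front of the work surface, level with it; the furniture and walls round the work are solid. World frame = base frame: x ahead of the robot, y to its left, z up, the work surface at z = 0. Lengths are in m, angles in rad, forces in N, time in s.
With the tool pointing down it reaches from about 0.35 to 0.975 m from the base axis. Payload 4.9 kg.
Tool frame: the origin (TCP) lies at the very end of the fingers, on their centre line; the grasp point (between the pads) lies 19 mm behind it; z points along the fingers, y is the line along which they close (so a half turn about z gives the same grasp; the last joint's range is limited). The gripper opens to 85 mm and grips with 20 to 120 N. Pads are 22 mm wide; open, the fingers measure 114 mm over their backs; the gripper's body (76 mm by 85 mm) begins 54 mm behind the grasp point. The pads swing forward as they close: fully open they stand 13 mm farther back than shut.
Start: joints at [1.217, 0.053, 1.613, -0, 1.476, -0.119], TCP at [0.145, 0.608, 0.231] pointing down, gripper open.
Joint ranges: [-3.01, 3.01], [-1.01, 2.22], [0.06, 2.58], [-1.02, 4.17], [0.09, 2.62], [-3.14, 3.14]. Speed limits (rad/s): [2.57, 2.57, 3.14, 3.14, 3.14, 3.14].

## Interface

Orientations are given as a unit quaternion [w, x, y, z].
In Python, from plant import state, optics, ticket, nets gives the robot as it stands. The module is installed in compiled form; this text tells all that it offers.
- The arm moves only by the shell command python3 -m inch 'ROWS' [OPENING]. ROWS is JSON, a list of rows, each an object of numbers: "dx", "dy", "dz": the shift along the tool's x, y, z as a fraction of full scale; "rx", "ry", "rz": the turn, a rotation vector about the tool's x, y, z as a fraction of full scale. In form: [{"dx": .., "dy": .., "dz": .., "rx": .., "ry": .., "rz": ..}, ...]. A call has 1 to 5 rows; each row is the pose to reach, as a shift and turn from the pose commanded when the call began, along the tool's axes at that moment; what a row does not reach only later rows make up. Full scale, the value 1, is 0.8 m for a shift and 1.5 rad for a turn. A row lasts 1/10 s, in which the tool goes at most 50 mm and 8.59 degrees, less where a joint would pass 70% of its speed; a pose out of reach is approached as far as the arm can. A call with a number of a shift or a turn outside -1 to 1 is refused whole. A call with a gripper value outside its range is refused whole. OPENING is the opening, from -1 (shut) to 1 (fully open), set as the call begins (- or left out, the last holds). The fingers move at their own pace and stop on an object; the grip force is fixed at half the most. Time passes only in rows, so rows that repeat a pose let the fingers close. It gives the time, the measured TCP pose, the force, the opening and the grip force at its end, in the units of the state.
- state(): the state, without advancing time (a new reading comes with each control period).
- optics.grab_frame(name): name is "scene" or "top"; returns the picture (384x512x3 uint8, red, green, blue); there is no depth.
- optics.camera_info(name): a dict with "fx", "fy", "cx", "cy" (pixels), "R" (3x3) and "t" (3): a world point X has camera coordinates R X + t. Camera axes: x right, y down, z forward; pixel columns grow to the right and rows downward; lengths in m; the calibration is good to about 2 mm. A picture is of the moment at which its call begins. camera_info takes no time and is no camera call.
- ticket.job_done(): hands the job in; it is judged then, once.
Trained networks look in the newest picture that a camera, given by its name, has taken for a name from the list of things; names that differ only in an ending like _2 or _b are one class to them, and where a whole thing is asked for, a point or a joint stands for the part that bears it (a point fixed in the world has none). Each returns a list of dicts, best first, with "confidence" (0 to 1); they miss things now and then, are a little off and sometimes report something else, mostly with a low value. They report only what shows in the picture. A call takes as long as a camera call. They do not tell look-alikes from the thing itself.
- nets.boxes_of(camera, name): "bbox" ([centre column, centre row, width, height] in pixels, round what is visible of it).
- nets.outline_of(camera, name): "pixels" (384x512 bool, what is visible of it) and "bbox" ([centre column, centre row, width, height] in pixels, round what is visible of it).
The state is a dict: "time": time; "joint_pos": joint angles; "joint_vel": joint speeds; "joint_efforts": joint torques, N m; "tool_pos": TCP position; "tool_rot": TCP orientation; "contact_force": force on the tool from outside, world axes, zero at the start; "ft_torque": the same for the moment, N m; "gripper_width": opening from 0.0 (shut) to 1.0 (fully open); "grasp_force": force on a finger pad.
Only numpy, scipy, OpenCV 4.12 (cv2) and the standard library are available. Lean on these libraries where they do the work, as an engineer would, in place of code of your own. Each camera call takes 0.05 s, during which the arm holds its last target. There are 200 camera calls.

## Task

Draw the thin plywood board straight up out of its slotted holder in front of the carrier's gate, stand it in the slot of the separate wooden rack, and let go of it. Then squeeze the side catch fully together so that its bolt stays back; only after that squeeze the spring catch on the gate itself, and keeping it squeezed swing the gate past its detent to about 75 degrees open. Finish while still gripping the squeezed gate catch, holding the gate wide and still (it swings back if let go); leave the cups in the carrier and the tape roll, lidded pot and mug around it where they are.

Things in the scene. Friction and masses are not known exactly. Their poses are not given: they have to be found in the camera images.
- carrier: Fixed slatted wooden crate, 150 x 225 mm, 100 mm high, holding two cups (tops 92 mm above the table). Origin: centre of its underside; x points from its front (gate side, -x) to its back, z up. The gate hangs in the plane x = -70 mm, hinged upright at y +100 mm. A block at the front right (y -122 to -180) bears the side catch; a post that the gate bolt hooks behind (y -100 to -122) is 122 mm high.
- holder_slot (a point): Centre of the mouth of the carrier's slotted holder, 30 mm above the table, 45 mm in front of the gate; axes as the carrier. The holder is a low block 36 x 130 mm; its slot is 8 mm wide (x), 104 mm long (y), 24 mm deep.
- shutter: Loose plywood board, 6 mm thick (its x) x 100 mm wide (its y) x 144 mm tall (its z), 60 g. Origin: middle of its lower edge. It starts upright in the carrier's slotted holder, lower edge 6 mm above the table, parallel to the gate, so the gate cannot swing. The gate's rails, 39 mm behind it, are 104 mm high.
- shutter_top (a point): Middle of the board's upper edge, 150 mm above the table at the start. Same axes as the board.
- rack: Fixed dark wooden rack block 50 x 140 mm, 30 mm high, with one slot in its top 11 mm wide (its x) x 116 mm long (its y), 24 mm deep with bevelled lips. Origin: centre of its underside on the table. The board stands in it with its lower edge 6 mm above the table.
- side_catch_grip (a point): Side catch: midpoint of its two upright steel grips when squeezed, 141 mm above the table; axes as the carrier. The grips stand side by side along y, each 12 mm thick, 24 mm wide in x, tops 155 mm high, free down to 125 mm. The right one (-y) is fixed, outer face 18 mm from this point; the left one moves 10 mm towards it: outer face 28 mm from this point at rest, 18 mm squeezed.
- side_catch (a joint): Travel of the side catch in m: 0 to 0.003 at the start (bolt across the end of the gate), 0.010 squeezed to its stop; the gate is free of it from 0.0075. It slides with about 4 N of friction and stays where it is left.
- gate_catch_grip (a point): Catch on top of the gate: midpoint of its two upright steel grips when squeezed, 141 mm above the table, 136 mm from the hinge axis; axes as the carrier when shut, then turning with it. Grips along y, 12 mm thick, 24 mm wide, tops 153 mm, free down to 122. The one nearer the hinge (+y) is fixed, outer face 18 mm from this point; the other moves 10 mm: outer face 28 mm off at rest, 18 mm squeezed.
- gate_catch (a joint): Travel of the gate catch in m: 0 at rest, 0.010 squeezed to its stop; the bolt is free of its post from 0.0075. A spring returns it: 5 N at rest, 9 N when squeezed.
- gate_hinge (a point): Point on the gate's vertical hinge axis, 141 mm above the table. Its axes turn with the gate: -y points along the gate to its free end.
- gate (a joint): Gate angle in rad: 0 shut, grows as the gate's free end swings out in front of the carrier (clockwise seen from above) to a stop at 1.5. A spring ball resists from 0.15 to 0.3 rad (about 6 N at the catch); beyond 0.45 it is past this detent. A closing spring pulls with 1 N at the catch when shut and 3.5 N when wide.
- ware_a: Porcelain cup with a black band standing in the carrier, 87 x 112 mm, 80 mm high; origin at the centre of its underside. Leave it.
- ware_b: The same kind of cup beside it in the carrier. Leave it.
- tape: Roll of masking tape lying flat, 100 mm across, 25 mm high; origin at the centre of its underside. Leave it.
- flux_pot: Small lidded pot, 42 mm across, 52 mm high; origin at the centre of its underside. Leave it.
- mug: Plain white mug, 85 x 110 mm, 102 mm high; origin at the centre of its underside. Leave it.
Things that resemble listed ones, but are neither listed nor needed, are in the scene too. Of the things that look like the rack, the larger one is meant. Several things have the shape of the shutter; the one meant has the colours described above.

How it is judged:
By the outcome, as a careful person would: the job done as asked, in the order asked, and still so for the second after the job is handed in, while the arm keeps its last pose, push and grip.
It also fails if it takes over 61 s, if anything falls off the work surface, if the arm or the gripper's body presses on something with over 40 N, if the wrist force passes 120 N, or if a joint passes its speed limit or range.

## Working session

There is one attempt and no reset: what is moved stays moved. The work goes in short steps, Python scripts to look and compute and a shell command to move; the robot and the scene stay as the last step left them, time stands still between calls to the robot, and variables do not carry over. Pictures are saved under pics/ and viewed, at most 10 in all, crops included, and the job is handed in when it is done.

```bash
mkdir -p pics; cat > h.py <<'E'
import numpy as np, cv2, json
from plant import state, optics, ticket, nets
from scipy.spatial.transform import Rotation as Ro
def cam(n):
    c=optics.camera_info(n); return np.array([[c['fx'],0,c['cx']],[0,c['fy'],c['cy']],[0,0,1.]]),np.array(c['R']),np.array(c['t'])
def proj(n,X):
    K,R,t=cam(n); p=K@(R@np.atleast_2d(X).T+t[:,None]); return (p[:2]/p[2]).T
def back(n,uv,z):
    K,R,t=cam(n); C=-R.T@t; d=R.T@np.linalg.inv(K)@np.array([uv[0],uv[1],1.]); return C+d*(z-C[2])/d[2]
def snap(n,f,crop=None,s=1):
    im=optics.grab_frame(n)[:,:,::-1]
    if crop: a,b,c,d=crop; im=im[b:d,a:c]
    im=cv2.resize(im,None,fx=s,fy=s,interpolation=cv2.INTER_CUBIC); cv2.imwrite('pics/'+f,im)
E
python3 - <<'E'
from h import *
a=optics.grab_frame('top')[:,:,::-1]; b=optics.grab_frame('scene')[:,:,::-1]
cv2.imwrite('pics/a.png',cv2.resize(a,None,fx=1.5,fy=1.5)); cv2.imwrite('pics/b.png',cv2.resize(b,None,fx=1.5,fy=1.5))
for n in('top','scene'):
    K,R,t=cam(n); print(n,K[0,0],(-R.T@t).round(3),R[2].round(2))
    for k in('carrier','shutter','rack','side_catch','gate_catch','tape','flux_pot','mug','ware_a'):
        print(k,[(np.round(d['bbox']).astype(int).tolist(),round(d['confidence'],2)) for d in nets.boxes_of(n,k)])
s=state();print(s)
E
```

```text
top 392.872273528329 [0.372 0.022 1.159] [ 0.19 -0.01 -0.98]
carrier [([230, 171, 108, 81], 0.84)]
shutter [([151, 230, 39, 28], 0.78), ([205, 200, 38, 14], 0.72)]
rack [([349, 255, 37, 12], 0.92), ([356, 211, 51, 26], 0.56)]
side_catch [([262, 188, 24, 20], 0.65)]
gate_catch [([245, 181, 26, 10], 0.64)]
tape [([291, 243, 35, 36], 0.7), ([244, 181, 21, 12], 0.68), ([229, 171, 109, 80], 0.61)]
flux_pot [([219, 187, 64, 19], 0.73), ([340, 169, 16, 15], 0.57)]
mug [([135, 180, 37, 38], 0.74)]
ware_a [([237, 161, 31, 38], 0.85), ([204, 158, 27, 41], 0.65)]
scene 371.50929891413926 [ 0.148 -0.856  0.7  ] [ 0.35  0.79 -0.51]
carrier [([279, 196, 86, 78], 0.96), ([271, 179, 8, 14], 0.24)]
shutter [([210, 173, 9, 43], 0.7), ([245, 181, 13, 48], 0.68)]
rack [([261, 294, 28, 36], 0.8), ([313, 285, 44, 50], 0.75)]
side_catch [([274, 196, 9, 26], 0.65)]
gate_catch [([271, 178, 4, 13], 0.43), ([264, 185, 26, 38], 0.24)]
tape [([246, 252, 33, 33], 0.66)]
flux_pot [([342, 257, 16, 27], 0.78)]
mug [([240, 162, 22, 34], 0.59)]
ware_a [([279, 177, 26, 17], 0.84), ([294, 182, 30, 15], 0.51)]
{'time': 1.0, 'joint_pos': array([ 1.21698811e+00,  5.26975431e-02,  1.61288667e+00, -2.59492479e-05,
        1.47597447e+00, -1.19018289e-01]), 'joint_vel': array([-0.00099776, -0.00153772,  0.00150512, -0.0016373 ,  0.00124783,
        0.00013465]), 'joint_efforts': array([-2.26734825e-03, -3.93714452e+01, -3.70458376e+01, -2.90525959e-04,
        5.90220770e-04, -9.73908953e-07]), 'tool_pos': array([0.14541458, 0.60784133, 0.23131307]), 'tool_rot': array([1.65352050e-05, 1.17124281e-01, 9.93117265e-01, 1.34870856e-05]), 'contact_force': array([-0.36750836, -1.29737518, -0.28207467]), 'ft_torque': array([-0.01553087,  0.01880288,  0.06891327]), 'grasp_force': 0.0, 'gripper_width': 0.9992420787886502}
```

View pics/a.png

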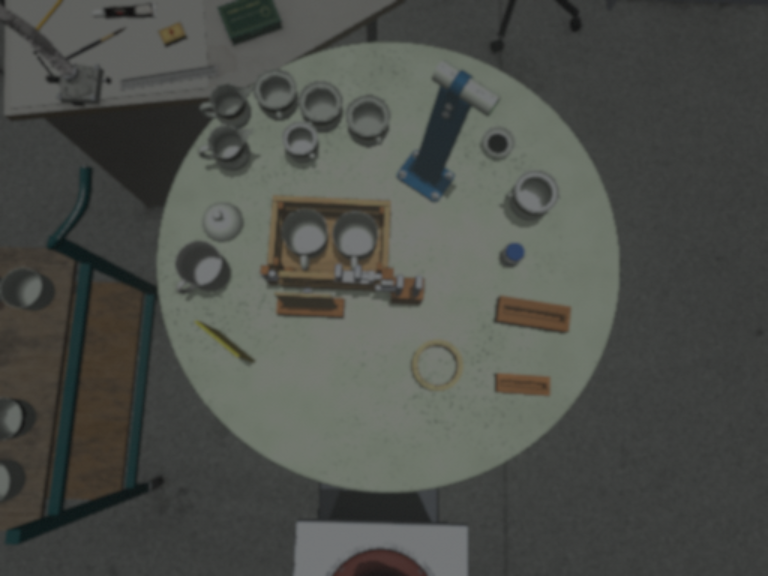

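View pics/b.png

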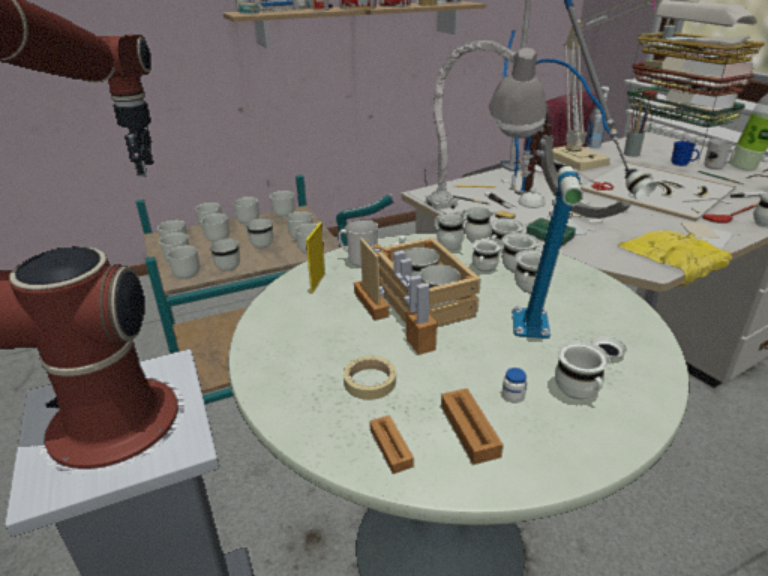

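Candidates for the board: plywood at top (205,200), standing in the holder before the gate, and a yellow one at (151,230). The plywood one fits the description. Candidates for the rack: (356,211), the larger, and (349,255), the smaller decoy. I'll confirm these in an enlarged crop and fit their poses.

```bash
cat > fit.py <<'E'
from h import *
from scipy.optimize import minimize
def corners(p,box):
    (x0,x1),(y0,y1),(z0,z1)=box
    P=np.array([[a,b,c] for a in(x0,x1) for b in(y0,y1) for c in(z0,z1)],float)
    c,s=np.cos(p[2]),np.sin(p[2]); return np.c_[p[0]+c*P[:,0]-s*P[:,1],p[1]+s*P[:,0]+c*P[:,1],P[:,2]]
def sil(n,p,box,S=8):
    h=cv2.convexHull(((proj(n,corners(p,box))+.5)*S).astype(np.float32)); return h
def best(n,name,near):
    ds=[d for d in nets.outline_of(n,name) if np.hypot(d['bbox'][0]-near[0],d['bbox'][1]-near[1])<15]
    return ds[0]['pixels'] if ds else None
def fit(masks,box,p0):
    S=4; M={n:cv2.resize(m.astype(np.uint8),None,fx=S,fy=S,interpolation=cv2.INTER_NEAREST) for n,m in masks.items() if m is not None}
    def cost(q):
        c=0
        for n,m in M.items():
            im=np.zeros_like(m); cv2.fillConvexPoly(im,np.round(sil(n,q*[1,1,5],box,S)*16).astype(np.int32),1,shift=4)
            c+=1-(im&m).sum()/(im|m).sum()
        return c
    r=minimize(cost,np.array(p0)/[1,1,5],method='Nelder-Mead',options=dict(initial_simplex=np.array(p0)/[1,1,5]+np.array([[0,0,0],[.015,0,0],[0,.015,0],[0,0,.02]]),xatol=1e-5,fatol=1e-5))
    return r.x*[1,1,5],r.fun
E
python3 - <<'E'
from fit import *
it=dict(rack=([(-.025,.025),(-.07,.07),(0,.03)],(356,211),(313,285)),
 shutter=([(-.003,.003),(-.05,.05),(.03,.15)],(205,200),(245,181)))
im={n:optics.grab_frame(n)[:,:,::-1].copy() for n in('top','scene')}
for k,(box,a,b) in it.items():
    m={'top':best('top',k,a),'scene':best('scene',k,b)}
    p0=list(back('top',a,.03 if k=='rack' else .1)[:2])+[1.5 if k=='rack' else 0.]
    if k=='rack': p0[2]=-.07
    for ms in(m,{'top':m['top']},{'scene':m['scene']}):
        if all(v is None for v in ms.values()): print('none');continue
        print(k,list(ms),[x.round(4) for x in fit(ms,box,p0)])
    np.savez(k,**{n:v for n,v in m.items() if v is not None})
c=[im['top'][150:220,165:290],im['scene'][145:245,220:345],im['top'][190:270,330:400],im['scene'][250:320,240:345]]
o=[cv2.resize(x,(400,300) if i!=99 else 0,interpolation=cv2.INTER_CUBIC) for i,x in enumerate(c)]
cv2.imwrite('pics/c.png',np.vstack([np.hstack(o[:2]),np.hstack(o[2:])]))
cv2.imwrite('top0.png',im['top']);cv2.imwrite('scene0.png',im['scene'])
E
```

```text
rack ['top', 'scene'] [array([ 0.5491, -0.2836, -0.1213]), np.float64(0.1218)]
rack ['top'] [array([ 0.5499, -0.2846, -0.1147]), np.float64(0.0723)]
rack ['scene'] [array([ 0.5493, -0.282 , -0.1295]), np.float64(0.0341)]
shutter ['top', 'scene'] [array([ 0.5494,  0.1506, -0.0306]), np.float64(0.1851)]
shutter ['top'] [array([ 0.5497,  0.1492, -0.019 ]), np.float64(0.1111)]
shutter ['scene'] [array([ 0.5487,  0.1499, -0.0383]), np.float64(0.0635)]
```

View pics/c.png

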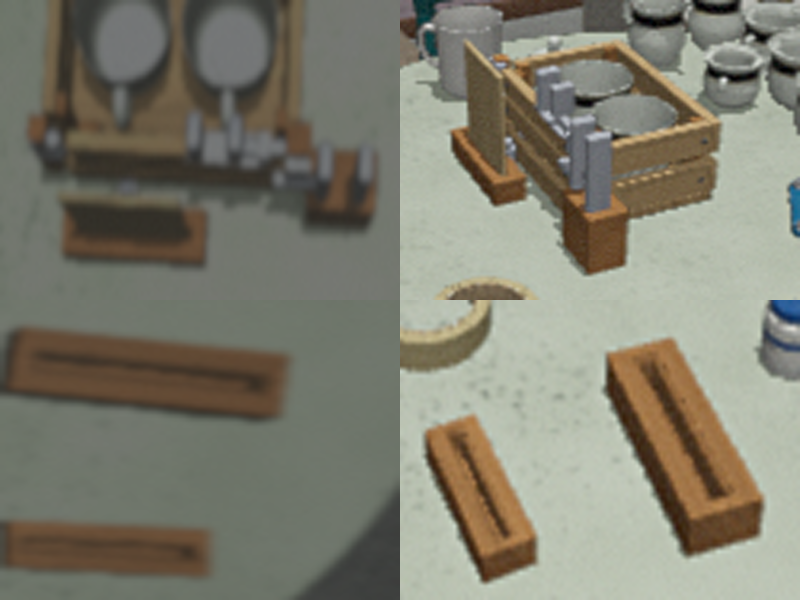

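The plywood board sits upright in the holder, and the larger rack is at the right. Next I'll find the catches by back-projecting the grip tops from both views: scene (265.6,167.3), (270.9,172.7), (276.6,184.3), (281.6,190); top (225.6,179), (238,180), (267,187), (279.4,188.5).

```bash
python3 - <<'E'
from fit import *
for n,L in(('scene',[(265.6,167.3),(270.9,172.7),(276.6,184.3),(281.6,190)]),('top',[(225.6,179),(238,180),(267,187),(279.4,188.5)])):
    for i,u in enumerate(L): print(n,back(n,u,.153 if i<2 else .155).round(4))
# overlay predicted grips, carrier yaw -.03, carrier x = .549+.115
p=np.array([.664,0,-.03])
s=cv2.imread('scene0.png');t=cv2.imread('top0.png')
for n,k,nm in(('top','gate_catch',0),('top','side_catch',0),('scene','gate_catch',0),('scene','side_catch',0)):
    for d in nets.outline_of(n,k)[:2]:
        ys,xs=np.nonzero(d['pixels']); print(n,k,round(d['confidence'],2),xs.min(),xs.max(),ys.min(),ys.max(),d['pixels'].sum())
c=[cv2.resize(s[155:215,245:305],(390,590),interpolation=cv2.INTER_CUBIC)if 0 else cv2.resize(s[158:208,252:292],(400,500),interpolation=cv2.INTER_CUBIC),cv2.resize(t[165:215,210:290][:40],(400,200),interpolation=cv2.INTER_CUBIC)]
o=np.zeros((500,800,3),np.uint8);o[:,:400]=c[0]
o[:250,400:]=np.clip(cv2.resize(t[168:203,222:292-14],(400,250),interpolation=cv2.INTER_CUBIC)*1.6,0,255)
o[250:,400:]=np.clip(cv2.resize(t[168:203,232:288],(400,250),interpolation=cv2.INTER_CUBIC)*1.6,0,255)
cv2.imwrite('pics/d.png',o)
E
```

```text
scene [0.5968 0.0986 0.153 ]
scene [0.5961 0.0585 0.153 ]
scene [ 0.5781 -0.0166  0.155 ]
scene [ 0.5764 -0.0517  0.155 ]
top [0.5972 0.0906 0.153 ]
top [0.5956 0.058  0.153 ]
top [ 0.579  -0.0184  0.155 ]
top [ 0.5761 -0.0509  0.155 ]
top gate_catch 0.44 236 253 177 187 88
top gate_catch 0.29 330 381 197 222 957
top side_catch 0.51 251 269 183 196 112
scene gate_catch 0.46 268 274 173 183 61
scene side_catch 0.65 270 279 184 207 135
scene side_catch 0.28 335 351 245 268 334
```

View pics/d.png

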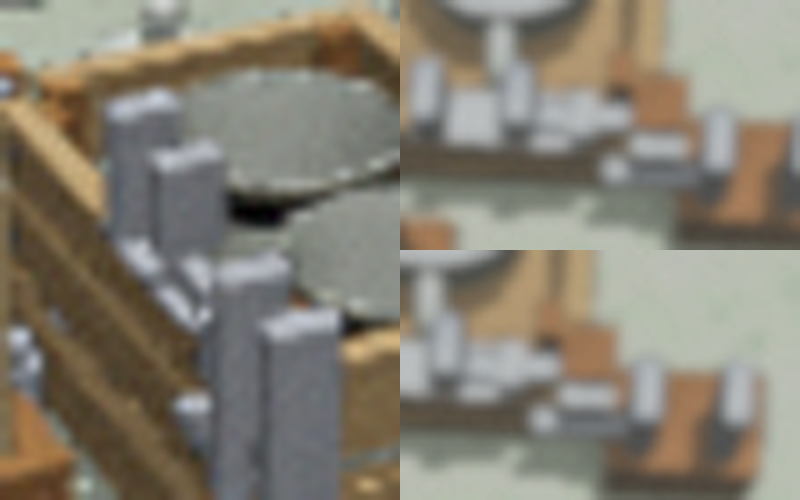

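```bash
cat > plan.py <<'E'
from h import *
import sys
# waypoints: x,y,z,heading of tool y ; prints row numbers for each leg, chained from state
def go(*W,level=True,start=None):
    s=state(); q=s['tool_rot']; R=Ro.from_quat([q[1],q[2],q[3],q[0]]); p=s['tool_pos']
    for w in W:
        x,y,z,h=w; ty=np.array([np.cos(h),np.sin(h),0]); tz=np.array([0,0,-1.]); T=Ro.from_matrix(np.c_[np.cross(ty,tz),ty,tz])
        d=R.inv().apply(np.array([x,y,z])-p); r=(R.inv()*T).as_rotvec()
        print('d',(d/.8).round(4),'r',(r/1.5).round(4),'rows>=',int(np.ceil(max(np.linalg.norm(d)/.05,np.linalg.norm(r)/.15))))
        R=T;p=np.array([x,y,z])
def st():
    s=state(); q=s['tool_rot']; M=Ro.from_quat([q[1],q[2],q[3],q[0]]).as_matrix()
    print('t',round(s['time'],2),'p',s['tool_pos'].round(4),'h',round(np.arctan2(M[1,1],M[0,1]),4),'tilt',M[:2,2].round(4),'F',s['contact_force'].round(1),'w',round(s['gripper_width'],3),'g',round(s['grasp_force'],1))
E
python3 -c "
from plan import *
go((.28,.455,.26,.88),(.415,.302,.26,.42),(.549,.15,.25,-.03))"
```

```text
d [-0.2081 -0.1467 -0.0358] r [ 0.    -0.     0.304] rows>= 5
d [-0.2519 -0.0399  0.    ] r [0.     0.     0.3067] rows>= 5
d [-0.2418  0.0755  0.0125] r [0.  0.  0.3] rows>= 5
```

```bash
python3 -m inch '[{"dx":-0.208,"dy":-0.147,"dz":-0.036,"rz":0.304},{"dx":-0.208,"dy":-0.147,"dz":-0.036,"rz":0.304},{"dx":-0.208,"dy":-0.147,"dz":-0.036,"rz":0.304},{"dx":-0.208,"dy":-0.147,"dz":-0.036,"rz":0.304},{"dx":-0.208,"dy":-0.147,"dz":-0.036,"rz":0.304}]' 0
python3 -m inch '[{"dx":-0.252,"dy":-0.040,"rz":0.307},{"dx":-0.252,"dy":-0.040,"rz":0.307},{"dx":-0.252,"dy":-0.040,"rz":0.307},{"dx":-0.252,"dy":-0.040,"rz":0.307},{"dx":-0.252,"dy":-0.040,"rz":0.307}]'
python3 -c "
from plan import *
st();go((.549,.15,.25,-.03))"
```

```text
t 1.5 p [0.1454 0.6078 0.2313] h 1.336 tilt [0. 0.] F [-0.6  0.4 -0.7] w 1.001 g 0.0
d [-0.6238 -0.4392 -0.0233] r [ 0.     -0.      0.9107] rows>= 13validation failed for argument at $[0]...
validation failed for argument at $[0]...
```

All six keys seem to be required.

```bash
python3 -m inch '[{"dx":-0.208,"dy":-0.147,"dz":-0.036,"rx":0,"ry":0,"rz":0.304},{"dx":-0.208,"dy":-0.147,"dz":-0.036,"rx":0,"ry":0,"rz":0.304},{"dx":-0.208,"dy":-0.147,"dz":-0.036,"rx":0,"ry":0,"rz":0.304},{"dx":-0.208,"dy":-0.147,"dz":-0.036,"rx":0,"ry":0,"rz":0.304},{"dx":-0.208,"dy":-0.147,"dz":-0.036,"rx":0,"ry":0,"rz":0.304}]' 0
python3 -c "
from plan import *
st();go((.415,.302,.26,.42),(.549,.15,.25,-.03))"
```

```text
time: 2.0
tool_pos: [0.283, 0.4521, 0.2616]
tool_rot: [0.001, 0.341, 0.94, 0.001]
contact_force: [-0.1, 0.3, -0.7]
gripper_width: 0.496
grasp_force: 0.0
t 2.0 p [0.283  0.4521 0.2616] h 0.8746 tilt [0.0027 0.0008] F [-0.1  0.3 -0.7] w 0.496 g 0.0
d [-0.2469 -0.0381  0.0023] r [0.0018 0.0007 0.3031] rows>= 4
d [-0.2418  0.0755  0.0125] r [0.  0.  0.3] rows>= 5
```

```bash
python3 -m inch '[{"dx":-0.247,"dy":-0.038,"dz":0.002,"rx":0,"ry":0,"rz":0.303},{"dx":-0.247,"dy":-0.038,"dz":0.002,"rx":0,"ry":0,"rz":0.303},{"dx":-0.247,"dy":-0.038,"dz":0.002,"rx":0,"ry":0,"rz":0.303},{"dx":-0.247,"dy":-0.038,"dz":0.002,"rx":0,"ry":0,"rz":0.303},{"dx":-0.247,"dy":-0.038,"dz":0.002,"rx":0,"ry":0,"rz":0.303}]'
python3 -m inch '[{"dx":-0.242,"dy":0.075,"dz":0.012,"rx":0,"ry":0,"rz":0.300},{"dx":-0.242,"dy":0.075,"dz":0.012,"rx":0,"ry":0,"rz":0.300},{"dx":-0.242,"dy":0.075,"dz":0.012,"rx":0,"ry":0,"rz":0.300},{"dx":-0.242,"dy":0.075,"dz":0.012,"rx":0,"ry":0,"rz":0.300},{"dx":-0.242,"dy":0.075,"dz":0.012,"rx":0,"ry":0,"rz":0.300}]'
python3 -c "
from plan import *
st();go((.549,.15,.20,-.03),(.549,.15,.118,-.03))
a=optics.grab_frame('top')[120:260,130:300,::-1]; b=optics.grab_frame('scene')[60:240,180:310,::-1]
cv2.imwrite('pics/e.png',np.hstack([cv2.resize(a,(440,362)),cv2.resize(b,(261,362))]))"
```

```text
time: 2.5
tool_pos: [0.4157, 0.302, 0.2584]
tool_rot: [0.001, 0.545, 0.839, -0.0]
contact_force: [-0.6, -0.1, 0.6]
gripper_width: 0.498
grasp_force: 0.0
time: 3.0
tool_pos: [0.5496, 0.1511, 0.2481]
tool_rot: [0.0, 0.717, 0.697, -0.001]
contact_force: [-1.3, 0.3, 0.8]
gripper_width: 0.504
grasp_force: 0.0
t 3.0 p [0.5496 0.1511 0.2481] h -0.0288 tilt [-0.0005 -0.001 ] F [-1.3  0.3  0.8] w 0.504 g 0.0
d [-0.0013 -0.0006  0.0601] r [-0.0003  0.0007  0.0008] rows>= 1
d [0.     0.     0.1025] r [0. 0. 0.] rows>= 2
```

View pics/e.png

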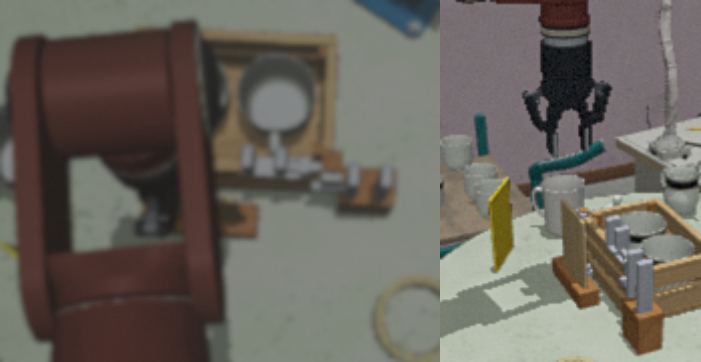

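The open gripper hangs directly over the board (scene crop 568,145). Descending and gripping.

```bash
python3 -m inch '[{"dx":-0.001,"dy":0,"dz":0.060,"rx":0,"ry":0,"rz":0},{"dx":-0.001,"dy":0,"dz":0.11,"rx":0,"ry":0,"rz":0},{"dx":-0.001,"dy":0,"dz":0.14,"rx":0,"ry":0,"rz":0},{"dx":-0.001,"dy":0,"dz":0.163,"rx":0,"ry":0,"rz":0},{"dx":-0.001,"dy":0,"dz":0.163,"rx":0,"ry":0,"rz":0}]'
python3 -m inch '[{"dx":0,"dy":0,"dz":0,"rx":0,"ry":0,"rz":0},{"dx":0,"dy":0,"dz":0,"rx":0,"ry":0,"rz":0},{"dx":0,"dy":0,"dz":0,"rx":0,"ry":0,"rz":0},{"dx":0,"dy":0,"dz":0,"rx":0,"ry":0,"rz":0},{"dx":0,"dy":0,"dz":0,"rx":0,"ry":0,"rz":0}]' -1
python3 -m inch '[{"dx":0,"dy":0,"dz":0,"rx":0,"ry":0,"rz":0},{"dx":0,"dy":0,"dz":0,"rx":0,"ry":0,"rz":0},{"dx":0,"dy":0,"dz":0,"rx":0,"ry":0,"rz":0}]'
python3 -c "
from plan import *
st();go((.549,.15,.29,-.03))"
```

```text
time: 3.6
tool_pos: [0.5439, 0.1548, 0.115]
tool_rot: [-0.002, 0.715, 0.699, -0.003]
contact_force: [-0.4, 0.9, 0.6]
gripper_width: 0.5
grasp_force: 0.0
time: 4.1
tool_pos: [0.5489, 0.1536, 0.1207]
tool_rot: [0.001, 0.716, 0.698, 0.002]
contact_force: [0.3, 1.8, 5.1]
gripper_width: 0.058
grasp_force: 60.2
time: 4.4
tool_pos: [0.549, 0.1536, 0.1207]
tool_rot: [0.001, 0.716, 0.698, 0.002]
contact_force: [1.3, 2.3, 6.2]
gripper_width: 0.059
grasp_force: 60.3
t 4.4 p [0.549  0.1536 0.1207] h -0.0246 tilt [0.0041 0.0015] F [1.3 2.3 6.2] w 0.059 g 60.3
d [-0.0041  0.001  -0.2116] r [ 0.0027 -0.0011  0.0036] rows>= 4
```

```bash
python3 -m inch '[{"dx":0,"dy":0,"dz":-0.02,"rx":0,"ry":0,"rz":0},{"dx":0,"dy":0,"dz":-0.05,"rx":0,"ry":0,"rz":0},{"dx":0,"dy":0,"dz":-0.10,"rx":0,"ry":0,"rz":0},{"dx":0,"dy":0,"dz":-0.16,"rx":0,"ry":0,"rz":0},{"dx":0,"dy":0,"dz":-0.216,"rx":0,"ry":0,"rz":0}]'
python3 -m inch '[{"dx":0,"dy":0,"dz":0,"rx":0,"ry":0,"rz":0},{"dx":0,"dy":0,"dz":0,"rx":0,"ry":0,"rz":0}]'
python3 -c "
from plan import *
st();go((.549,0,.29,-.05),(.549,-.15,.29,-.08),(.549,-.283,.29,-.12))"
```

```text
time: 4.9
tool_pos: [0.5463, 0.1526, 0.293]
tool_rot: [-0.001, 0.716, 0.698, -0.001]
contact_force: [0.8, 0.1, -0.4]
gripper_width: 0.058
grasp_force: 59.3
time: 5.1
tool_pos: [0.5475, 0.1529, 0.2932]
tool_rot: [0.001, 0.716, 0.698, 0.001]
contact_force: [-0.3, 0.1, -1.1]
gripper_width: 0.061
grasp_force: 59.5
t 5.1 p [0.5475 0.1529 0.2932] h -0.0248 tilt [0.002 0.   ] F [-0.3  0.1 -1.1] w 0.061 g 59.5
d [-0.191   0.0066  0.004 ] r [ 0.0014 -0.0001  0.0168] rows>= 4
d [-0.1873  0.0094  0.    ] r [0.   0.   0.02] rows>= 3
d [-0.1657  0.0133  0.    ] r [0.     0.     0.0267] rows>= 3
```

```bash
python3 -m inch '[{"dx":-0.191,"dy":0.007,"dz":0,"rx":0,"ry":0,"rz":0.017},{"dx":-0.191,"dy":0.007,"dz":0,"rx":0,"ry":0,"rz":0.017},{"dx":-0.191,"dy":0.007,"dz":0,"rx":0,"ry":0,"rz":0.017},{"dx":-0.191,"dy":0.007,"dz":0,"rx":0,"ry":0,"rz":0.017}]'
python3 -m inch '[{"dx":-0.187,"dy":0.009,"dz":0,"rx":0,"ry":0,"rz":0.02},{"dx":-0.187,"dy":0.009,"dz":0,"rx":0,"ry":0,"rz":0.02},{"dx":-0.187,"dy":0.009,"dz":0,"rx":0,"ry":0,"rz":0.02},{"dx":-0.187,"dy":0.009,"dz":0,"rx":0,"ry":0,"rz":0.02}]'
python3 -m inch '[{"dx":-0.164,"dy":0.013,"dz":0,"rx":0,"ry":0,"rz":0.03},{"dx":-0.164,"dy":0.013,"dz":0,"rx":0,"ry":0,"rz":0.03},{"dx":-0.164,"dy":0.013,"dz":0,"rx":0,"ry":0,"rz":0.03},{"dx":-0.164,"dy":0.013,"dz":0,"rx":0,"ry":0,"rz":0.03}]'
python3 -m inch '[{"dx":0,"dy":0,"dz":0.12,"rx":0,"ry":0,"rz":0},{"dx":0,"dy":0,"dz":0.12,"rx":0,"ry":0,"rz":0},{"dx":0,"dy":0,"dz":0.12,"rx":0,"ry":0,"rz":0},{"dx":0,"dy":0,"dz":0.12,"rx":0,"ry":0,"rz":0}]'
python3 - <<'E'
from fit import *
from plan import *
st();go((.549,-.283,.2,-.12))
s=state(); z0=s['tool_pos'][2]-.1207+.006
im={n:optics.grab_frame(n)[:,:,::-1] for n in('top','scene')}
M={}
for n in('top','scene'):
    for d in nets.outline_of(n,'shutter'): print(n,d['confidence'],np.round(d['bbox']))
    u=proj(n,[[.549,-.283,z0+.07]])[0]; M[n]=best(n,'shutter',u)
box=[(-.003,.003),(-.05,.05),(z0,z0+.09)]  # lower part, upper hidden by fingers
m=M['scene']
print(fit({'scene':m},[(-.003,.003),(-.05,.05),(z0,z0+.144)],(s['tool_pos'][0],s['tool_pos'][1],-.12)))
c=proj('scene',[s['tool_pos']])[0].astype(int);print(c)
u0,v0=c[0]-40,c[1]-20
cv2.imwrite('pics/f.png',np.hstack([cv2.resize(im['scene'][v0:v0+100,u0:u0+80],(480,600),interpolation=cv2.INTER_CUBIC),cv2.resize(im['top'][170:270,330:383],(318,600),interpolation=cv2.INTER_CUBIC)]))
E
```

```text
time: 5.5
tool_pos: [0.5477, -0.0044, 0.2885]
tool_rot: [-0.001, 0.727, 0.687, -0.002]
contact_force: [-0.2, 0.8, -0.3]
gripper_width: 0.056
grasp_force: 59.4
time: 5.9
tool_pos: [0.5474, -0.1537, 0.2886]
tool_rot: [-0.002, 0.737, 0.676, -0.002]
contact_force: [-0.3, 0.5, -0.5]
gripper_width: 0.057
grasp_force: 59.4
time: 6.3
tool_pos: [0.5478, -0.2831, 0.2886]
tool_rot: [-0.002, 0.751, 0.66, -0.001]
contact_force: [-1.0, 0.6, -0.1]
gripper_width: 0.059
grasp_force: 59.4
time: 6.7
tool_pos: [0.5483, -0.2793, 0.1941]
tool_rot: [-0.002, 0.749, 0.662, -0.0]
contact_force: [0.6, -0.2, 0.2]
gripper_width: 0.056
grasp_force: 59.3
t 6.7 p [ 0.5483 -0.2793  0.1941] h -0.1236 tilt [-0.0031  0.0026] F [ 0.6 -0.2  0.2] w 0.056 g 59.3
d [-0.0045  0.0014 -0.0074] r [-0.0022 -0.0014 -0.0024] rows>= 1
top 0.57 [149. 229.  41.  29.]
top 0.48 [357. 198.  18.  16.]
scene 0.78 [209. 172.  12.  48.]
(array([ 0.54831307, -0.27925825, -0.12      ]), np.float64(0.0))
[316 224]
```

View pics/f.png

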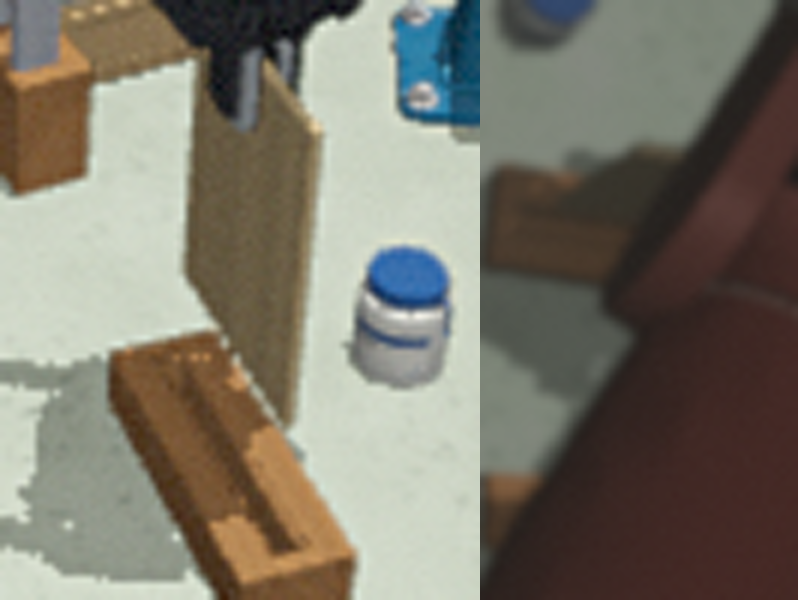

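The scene shows the board hanging just above the rack's slot. Its lower corners are at crop (187,272) and (287,420), and the slot runs (175,360)–(288,550). Checking the alignment numerically.

```bash
python3 - <<'E'
from fit import *
f=lambda u,v,z: back('scene',(276+u/6-.5,204+v/6-.5),z).round(4)
print('board far/near', f(187,272,.0794),f(286,422,.0794),'edge-back',f(297,425,.0794))
print('slot', f(178,362,.03),f(290,550,.03))
print('top board corner', f(322,130,.0794+.144), f(200,60,.2234))
tip=state()['tool_pos']; print('tip px',(proj('scene',[tip])[0]+.5-[276,204])*6)
# predicted board at nominal in crop
for y in(-.283+.003,-.286):
  p=(tip[0],y,-.1236); c=corners(p,[(-.003,.003),(-.05,.05),(.0794,.2234)]); print(((proj('scene',c)+.5-[276,204])*6).round().tolist())
p=(.549,-.283,-.12); c=corners(p,[(-.0055,.0055),(-.058,.058),(.03,.03)]); print('slot pred',((proj('scene',c)+.5-[276,204])*6).round()[::2].tolist())
c=corners(p,[(-.025,.025),(-.07,.07),(.03,.03)]); print('rack pred',((proj('scene',c)+.5-[276,204])*6).round()[::2].tolist())
E
```

```text
board far/near [ 0.5586 -0.2289  0.0794] [ 0.5472 -0.3236  0.0794] edge-back [ 0.5502 -0.3268  0.0794]
slot [ 0.5566 -0.2297  0.03  ] [ 0.5412 -0.3426  0.03  ]
top board corner [ 0.5471 -0.3274  0.2234] [ 0.5305 -0.2707  0.2234]
tip px [255.39476076 117.17629611]
[[280.0, 436.0], [310.0, 137.0], [177.0, 277.0], [196.0, -7.0], [294.0, 433.0], [325.0, 134.0], [190.0, 274.0], [210.0, -10.0]]
[[288.0, 446.0], [319.0, 146.0], [185.0, 285.0], [204.0, 0.0], [303.0, 443.0], [335.0, 143.0], [198.0, 283.0], [218.0, -2.0]]
slot pred [[276.0, 549.0], [160.0, 359.0], [302.0, 543.0], [183.0, 354.0]]
rack pred [[244.0, 583.0], [109.0, 351.0], [360.0, 553.0], [213.0, 327.0]]
```

```bash
cat > edge.py <<'E'
from fit import *
def measure(z0,H=.144):
    im=optics.grab_frame('scene').astype(float); s=state(); p=s['tool_pos']
    w=im[:,:,0]-im[:,:,2]; 
    R=proj('scene',corners((p[0],p[1],-.12),[(-.003,.003),(-.05,.05),(z0,z0+H)]))
    # corners idx: 0 front -y bot,1 front -y top,2 front +y bot,3 front +y top,4 back -y bot,5 back -y top
    L=[];Rr=[];B=[]
    def cross(prof,th):
        i=np.nonzero((prof[:-1]<th)!=(prof[1:]<th))[0]
        return [k+(th-prof[k])/(prof[k+1]-prof[k]) for k in i]
    for v in range(int(R[3,1]+14),int(R[2,1]-3)):
        u=R[2,0]+(R[3,0]-R[2,0])*(v-R[2,1])/(R[3,1]-R[2,1]); a=int(u)-6; c=cross(w[v,a:a+13],22); 
        if c: L.append((v,a+c[0],u))
    for v in range(int(R[5,1]+4),int(R[4,1]-6)):
        u=R[4,0]+(R[5,0]-R[4,0])*(v-R[4,1])/(R[5,1]-R[4,1]); a=int(u)-6; c=cross(w[v,a:a+13],22)
        if c: Rr.append((v,a+c[-1],u))
    for X in(L,Rr):
        X=np.array(X); d=X[:,1]-X[:,2]; k=np.polyfit(X[:,0]-X[:,0].mean(),d,1); print('rows',X[0,0],X[-1,0],'offset px',d.mean().round(2),np.median(d).round(2),'slope',k[0].round(3),'sd',d.std().round(2))
        print(d.round(1).tolist())
    return im
if __name__=='__main__': 
    im=measure(state()['tool_pos'][2]-.1147); w=im[:,:,0]-im[:,:,2]; print(w[250:280,318:332].astype(int)); print(w[240:256,302:312].astype(int))
E
python3 edge.py; python3 -c "
from plan import *
st()"
```

```text
rows 215.0 244.0 offset px 0.93 1.19 slope 0.053 sd 1.38
[-6.5, 1.2, 1.1, 1.1, 1.3, 1.4, 1.2, 1.2, 1.1, 1.1, 0.8, 1.1, 1.1, 1.3, 0.9, 1.2, 1.3, 1.4, 1.2, 1.1, 1.2, 1.4, 1.4, 1.3, 1.2, 1.3, 1.1, 1.2, 1.2, 1.2]
rows 228.0 267.0 offset px -0.09 -0.08 slope 0.009 sd 0.13
[-0.2, -0.3, -0.2, -0.1, -0.3, -0.2, -0.3, -0.2, -0.1, -0.2, -0.2, -0.3, -0.2, -0.1, -0.2, -0.0, -0.3, -0.1, -0.0, 0.0, -0.1, -0.2, -0.1, -0.1, -0.1, -0.0, 0.1, -0.1, -0.0, 0.1, -0.0, 0.1, -0.0, -0.0, 0.1, 0.0, 0.0, 0.0, 0.1, 0.2]
[[ 41  38  38  38  35  39  37  41  49  34  10   6   7   8]
 [ 35  39  35  40  40  41  33  37  51  31  10   5   7   7]
 [ 39  34  33  36  39  36  40  43  51  27   6   6   8   8]
 [ 41  38  35  38  37  38  33  40  48  27   6   7   8   8]
 [ 39  41  36  34  37  37  34  40  49  27   5   8   8   9]
 [ 34  39  36  39  39  40  37  41  47  21   6   9   5   7]
 [ 38  37  37  35  39  38  38  43  47  21   4   8   8   8]
 [ 41  35  35  35  39  41  36  41  44  21   7   6   6   7]
 [ 39  40  34  37  40  41  39  47  39  16   7   8   6   7]
 [ 38  36  37  35  38  36  37  49  43  13   6   8   7   7]
 [ 41  38  
[... 1100 characters left out ...]
   7   8]
 [101  94 100  94  95 104  80   8   4   5   7   7   7   8]]
[[ 6  8  7  6  8 19 35 40 35 38]
 [ 7  8  8  7  6 24 37 37 35 37]
 [ 8  8  6  8  7 22 40 37 37 35]
 [ 7  8  9  7  7 24 36 37 36 37]
 [ 8  8  7  7  6 25 40 39 36 36]
 [ 8  8  8  7  6 22 35 38 37 38]
 [ 6  9  9  8  7 33 41 37 38 33]
 [ 8  7  7  8  7 26 41 34 37 35]
 [ 5  9  7  8  7 24 40 38 38 32]
 [ 8  8  7  7  8 24 44 37 38 33]
 [ 8  9 10  8  8 18 36 36 33 35]
 [ 9  8  8  8  7  8 15 35 34 37]
 [ 7  9  6  8  8  7  7 25 36 36]
 [ 8  9  9  9  6  9  8 17 37 38]
 [ 8  8  8  8  8  8  8  9 25 33]
 [ 8  7  8  9  8  7  7  7  6 30]]
t 7.05 p [ 0.5497 -0.2817  0.1976] h -0.1249 tilt [ 0.0028 -0.0018] F [-0.9  0.2 -0.7] w 0.058 g 59.3
```

```bash
python3 - <<'E'
from fit import *
from scipy.optimize import least_squares
s=state();p=s['tool_pos'];z0=p[2]-.1147
obs={2:(306.9,250.2),0:(323.3,274.8),4:(325.2,274.4)}
def f(q,zf=True):
    R=proj('scene',corners(q[:3],[(-.003,.003),(-.05,.05),(z0+q[3],z0+q[3]+.144)]))
    r=[R[k]-obs[k] for k in obs]
    r=list(np.ravel(r)); 
    r.append((R[5,0]+(R[4,0]-R[5,0])*.3)-(329.0 if 0 else R[5,0]+(R[4,0]-R[5,0])*.3))
    return r+[q[3]/.002]
r=least_squares(f,[p[0],p[1],-.125,0.]);print(r.x.round(4),np.round(r.fun,2))
m=np.load('rack.npz')
print('rack scene',fit({'scene':m['scene']},[(-.025,.025),(-.07,.07),(0,.03)],(.549,-.283,-.12)))
E
```

```text
[ 5.523e-01 -2.818e-01 -1.398e-01 -3.000e-04] [-0.33 -1.4  -0.08  0.65  0.38  0.51  0.   -0.13]
rack scene (array([ 0.54910721, -0.28212193, -0.1321061 ]), np.float64(0.03445069986054439))
```

```bash
python3 -c "
from plan import *
go((.5465,-.282,.150,-.125))"
python3 -m inch '[{"dx":0,"dy":-0.004,"dz":0.03,"rx":0,"ry":0,"rz":0},{"dx":0,"dy":-0.004,"dz":0.06,"rx":0,"ry":0,"rz":0},{"dx":0,"dy":-0.004,"dz":0.06,"rx":0,"ry":0,"rz":0},{"dx":0,"dy":-0.004,"dz":0.06,"rx":0,"ry":0,"rz":0}]'
python3 -c "
from plan import *
st();snap('scene','g.png',(290,200,350,320),5)"
```

```text
d [-0.0008 -0.004   0.0594] r [0.002  0.001  0.0001] rows>= 1
time: 7.45
tool_pos: [0.5457, -0.2809, 0.1478]
tool_rot: [0.0, 0.75, 0.661, 0.0]
contact_force: [0.7, 0.5, -0.7]
gripper_width: 0.058
grasp_force: 59.4
t 7.45 p [ 0.5457 -0.2809  0.1478] h -0.1252 tilt [ 0.0002 -0.    ] F [ 0.7  0.5 -0.7] w 0.058 g 59.4
```

View pics/g.png

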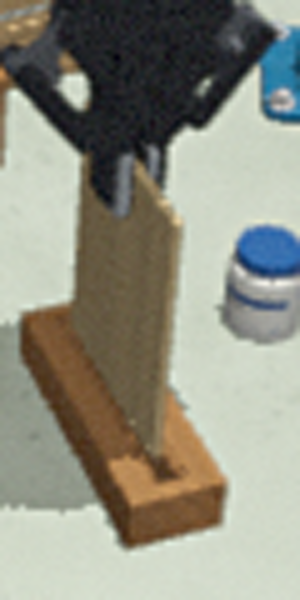

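Board's near lower corner (157,456) lines up with the visible slot end (168,470). Lowering.

```bash
python3 -m inch '[{"dx":0,"dy":0,"dz":0.006,"rx":0,"ry":0,"rz":0},{"dx":0,"dy":0,"dz":0.012,"rx":0,"ry":0,"rz":0},{"dx":0,"dy":0,"dz":0.012,"rx":0,"ry":0,"rz":0}]'
python3 -c "
from plan import *
st()"
```

```text
time: 7.8
tool_pos: [0.5458, -0.2808, 0.1372]
tool_rot: [0.0, 0.75, 0.661, 0.0]
contact_force: [1.3, -0.0, -1.3]
gripper_width: 0.062
grasp_force: 59.3
t 7.8 p [ 0.5458 -0.2808  0.1372] h -0.1253 tilt [0.0006 0.0002] F [ 1.3 -0.  -1.3] w 0.062 g 59.3
```

```bash
python3 -m inch '[{"dx":0,"dy":0,"dz":0.006,"rx":0,"ry":0,"rz":0},{"dx":0,"dy":0,"dz":0.012,"rx":0,"ry":0,"rz":0},{"dx":0,"dy":0,"dz":0.017,"rx":0,"ry":0,"rz":0},{"dx":0,"dy":0,"dz":0.02,"rx":0,"ry":0,"rz":0},{"dx":0,"dy":0,"dz":0.02,"rx":0,"ry":0,"rz":0}]'
python3 -c "
from plan import *
st()"
```

```text
time: 8.3
tool_pos: [0.5458, -0.2807, 0.1212]
tool_rot: [0.0, 0.75, 0.662, 0.0]
contact_force: [2.6, 0.1, -1.4]
gripper_width: 0.056
grasp_force: 59.0
t 8.3 p [ 0.5458 -0.2807  0.1212] h -0.1251 tilt [0.0003 0.0002] F [ 2.6  0.1 -1.4] w 0.056 g 59.0
```

```bash
python3 -m inch '[{"dx":0,"dy":0,"dz":0.001,"rx":0,"ry":0,"rz":0},{"dx":0,"dy":0,"dz":0.001,"rx":0,"ry":0,"rz":0},{"dx":0,"dy":0,"dz":0.001,"rx":0,"ry":0,"rz":0},{"dx":0,"dy":0,"dz":0.001,"rx":0,"ry":0,"rz":0},{"dx":0,"dy":0,"dz":0.001,"rx":0,"ry":0,"rz":0}]' 0
python3 -m inch '[{"dx":0,"dy":0,"dz":-0.02,"rx":0,"ry":0,"rz":0},{"dx":0,"dy":0,"dz":-0.06,"rx":0,"ry":0,"rz":0},{"dx":0,"dy":0,"dz":-0.12,"rx":0,"ry":0,"rz":0},{"dx":0,"dy":0,"dz":-0.15,"rx":0,"ry":0,"rz":0},{"dx":0,"dy":0,"dz":-0.15,"rx":0,"ry":0,"rz":0}]'
python3 -c "
from plan import *
st();go((.56,-.16,.24,.45),(.577,-.037,.24,1.1),(.577,-.037,.22,1.541),(.577,-.037,.13,1.541))"
```

```text
time: 8.8
tool_pos: [0.5456, -0.2809, 0.121]
tool_rot: [-0.0, 0.75, 0.662, -0.0]
contact_force: [0.2, 0.4, -0.4]
gripper_width: 0.496
grasp_force: 0.0
time: 9.3
tool_pos: [0.5481, -0.2824, 0.2489]
tool_rot: [0.006, 0.75, 0.662, 0.001]
contact_force: [-0.8, 0.3, 0.3]
gripper_width: 0.499
grasp_force: 0.0
t 9.3 p [ 0.5481 -0.2824  0.2489] h -0.1249 tilt [ 0.0097 -0.0066] F [-0.8  0.3  0.3] w 0.499 g 0.0
d [ 0.1538 -0.0044  0.0102] r [ 0.0057  0.0055 -0.3833] rows>= 4
d [0.1292 0.086  0.    ] r [ 0.      0.     -0.4333] rows>= 5
d [0.    0.    0.025] r [ 0.     0.    -0.294] rows>= 3
d [0.     0.     0.1125] r [0. 0. 0.] rows>= 2
```

```bash
python3 -m inch '[{"dx":0.154,"dy":-0.004,"dz":0.01,"rx":0,"ry":0,"rz":-0.383},{"dx":0.154,"dy":-0.004,"dz":0.01,"rx":0,"ry":0,"rz":-0.383},{"dx":0.154,"dy":-0.004,"dz":0.01,"rx":0,"ry":0,"rz":-0.383},{"dx":0.154,"dy":-0.004,"dz":0.01,"rx":0,"ry":0,"rz":-0.383},{"dx":0.154,"dy":-0.004,"dz":0.01,"rx":0,"ry":0,"rz":-0.383}]' 0.65
python3 -m inch '[{"dx":0.129,"dy":0.086,"dz":0,"rx":0,"ry":0,"rz":-0.433},{"dx":0.129,"dy":0.086,"dz":0,"rx":0,"ry":0,"rz":-0.433},{"dx":0.129,"dy":0.086,"dz":0,"rx":0,"ry":0,"rz":-0.433},{"dx":0.129,"dy":0.086,"dz":0,"rx":0,"ry":0,"rz":-0.433},{"dx":0.129,"dy":0.086,"dz":0,"rx":0,"ry":0,"rz":-0.433}]'
python3 -c "
from plan import *
st();go((.577,-.037,.20,1.541),(.577,-.037,.13,1.541))"
```

```text
time: 9.8
tool_pos: [0.5575, -0.1571, 0.2326]
tool_rot: [-0.0, 0.531, 0.847, -0.0]
contact_force: [-0.1, 0.6, 0.5]
gripper_width: 0.823
grasp_force: 0.0
time: 10.3
tool_pos: [0.5749, -0.0349, 0.2328]
tool_rot: [-0.0, 0.233, 0.972, -0.0]
contact_force: [-0.2, -0.3, 0.5]
gripper_width: 0.822
grasp_force: 0.0
t 10.3 p [ 0.5749 -0.0349  0.2328] h 1.1004 tilt [-0.0006 -0.0001] F [-0.2 -0.3  0.5] w 0.822 g 0.0
d [-0.0036 -0.0011  0.0409] r [-2.000e-04 -3.000e-04 -2.937e-01] rows>= 3
d [0.     0.     0.0875] r [0. 0. 0.] rows>= 2
```

```bash
python3 -m inch '[{"dx":-0.004,"dy":-0.001,"dz":0.041,"rx":0,"ry":0,"rz":-0.294},{"dx":-0.004,"dy":-0.001,"dz":0.041,"rx":0,"ry":0,"rz":-0.294},{"dx":-0.004,"dy":-0.001,"dz":0.041,"rx":0,"ry":0,"rz":-0.294},{"dx":-0.004,"dy":-0.001,"dz":0.041,"rx":0,"ry":0,"rz":-0.294},{"dx":-0.004,"dy":-0.001,"dz":0.041,"rx":0,"ry":0,"rz":-0.294}]'
python3 -c "
from plan import *
st();go((.577,-.037,.13,1.541))
im=optics.grab_frame('scene')[:,:,::-1];a=im[110:230,230:330]
b=im[180:310,280:370]
cv2.imwrite('pics/i.png',np.hstack([cv2.resize(a,(500,600),interpolation=cv2.INTER_CUBIC),cv2.resize(b,(300,433))[:,:] if 0 else cv2.resize(b,(300,600))]))"
```

```text
time: 10.8
tool_pos: [0.5774, -0.038, 0.2002]
tool_rot: [-0.0, 0.018, 1.0, -0.0]
contact_force: [-0.2, -0.8, -0.7]
gripper_width: 0.823
grasp_force: 0.0
t 10.8 p [ 0.5774 -0.038   0.2002] h 1.5348 tilt [-0.     -0.0001] F [-0.2 -0.8 -0.7] w 0.823 g 0.0
d [0.0006 0.0012 0.0877] r [-0.     -0.     -0.0041] rows>= 2
```

View pics/i.png

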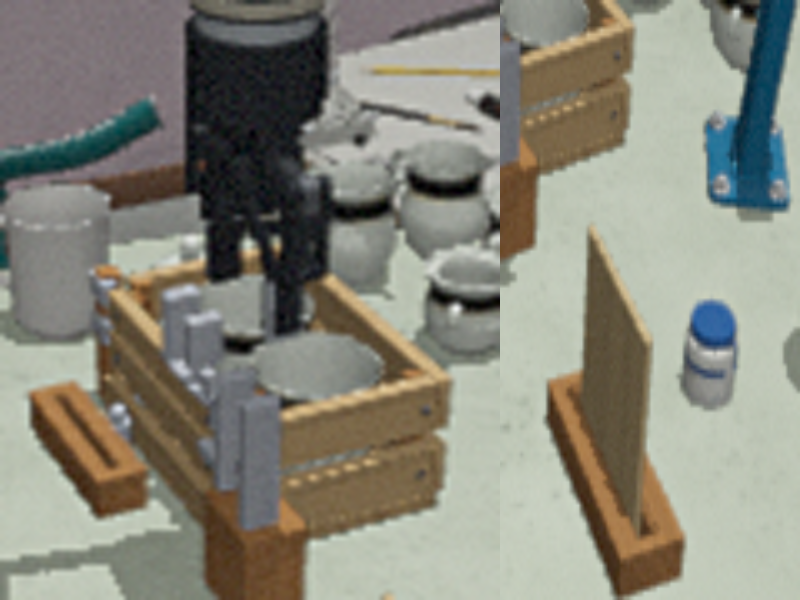

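The board stands in the rack's slot (right), and the fingers straddle the side catch's grips (235–260, 370–400). Descending and squeezing.

```bash
python3 -m inch '[{"dx":0,"dy":0.001,"dz":0.03,"rx":0,"ry":0,"rz":-0.004},{"dx":0,"dy":0.001,"dz":0.055,"rx":0,"ry":0,"rz":-0.004},{"dx":0,"dy":0.001,"dz":0.075,"rx":0,"ry":0,"rz":-0.004},{"dx":0,"dy":0.001,"dz":0.088,"rx":0,"ry":0,"rz":-0.004},{"dx":0,"dy":0.001,"dz":0.088,"rx":0,"ry":0,"rz":-0.004}]'
python3 -m inch '[{"dx":0,"dy":0,"dz":0,"rx":0,"ry":0,"rz":0}]' -0.05
python3 -m inch '[{"dx":0,"dy":0,"dz":0,"rx":0,"ry":0,"rz":0}]'
python3 -m inch '[{"dx":0,"dy":0,"dz":0,"rx":0,"ry":0,"rz":0},{"dx":0,"dy":0,"dz":0,"rx":0,"ry":0,"rz":0},{"dx":0,"dy":0,"dz":0,"rx":0,"ry":0,"rz":0}]'
```

```text
time: 11.35
tool_pos: [0.5763, -0.0366, 0.1278]
tool_rot: [-0.002, 0.013, 1.0, 0.0]
contact_force: [-0.3, 0.2, 1.0]
gripper_width: 0.828
grasp_force: 0.0
time: 11.45
tool_pos: [0.5778, -0.0368, 0.1302]
tool_rot: [0.0, 0.013, 1.0, -0.0]
contact_force: [-0.4, -0.6, -0.6]
gripper_width: 0.67
grasp_force: 0.0
time: 11.55
tool_pos: [0.5784, -0.0361, 0.1314]
tool_rot: [0.001, 0.013, 1.0, 0.001]
contact_force: [-0.5, 4.8, 2.9]
gripper_width: 0.5
grasp_force: 2.1
time: 11.85
tool_pos: [0.5782, -0.0364, 0.1308]
tool_rot: [0.001, 0.012, 1.0, 0.0]
contact_force: [0.6, 4.3, 3.1]
gripper_width: 0.476
grasp_force: 2.0
```

```bash
python3 -m inch '[{"dx":0,"dy":0,"dz":0,"rx":0,"ry":0,"rz":0},{"dx":0,"dy":0,"dz":0,"rx":0,"ry":0,"rz":0},{"dx":0,"dy":0,"dz":0,"rx":0,"ry":0,"rz":0},{"dx":0,"dy":0,"dz":0,"rx":0,"ry":0,"rz":0},{"dx":0,"dy":0,"dz":0,"rx":0,"ry":0,"rz":0}]' -1; python3 -m inch '[{"dx":0,"dy":0,"dz":0,"rx":0,"ry":0,"rz":0},{"dx":0,"dy":0,"dz":0,"rx":0,"ry":0,"rz":0}]' -1
```

```text
time: 12.35
tool_pos: [0.5781, -0.0388, 0.1314]
tool_rot: [0.001, 0.012, 1.0, -0.002]
contact_force: [-1.5, -4.2, 7.9]
gripper_width: 0.384
grasp_force: 61.2
time: 12.55
tool_pos: [0.5781, -0.0388, 0.1314]
tool_rot: [0.001, 0.012, 1.0, -0.002]
contact_force: [-2.4, -4.3, 7.5]
gripper_width: 0.377
grasp_force: 61.2
```

```bash
python3 -m inch '[{"dx":0,"dy":0,"dz":0,"rx":0,"ry":0,"rz":0},{"dx":0,"dy":0,"dz":0,"rx":0,"ry":0,"rz":0},{"dx":0,"dy":0,"dz":0,"rx":0,"ry":0,"rz":0},{"dx":0,"dy":0,"dz":0,"rx":0,"ry":0,"rz":0}]' 0.65
python3 -m inch '[{"dx":0,"dy":0,"dz":-0.03,"rx":0,"ry":0,"rz":0},{"dx":0,"dy":0,"dz":-0.07,"rx":0,"ry":0,"rz":0},{"dx":0,"dy":0,"dz":-0.085,"rx":0,"ry":0,"rz":0},{"dx":0,"dy":0,"dz":-0.085,"rx":0,"ry":0,"rz":0}]'
python3 - <<'E'
from plan import *
st();go((.596,.076,.20,1.541),(.596,.076,.129,1.541))
im=optics.grab_frame('scene')[:,:,::-1];cv2.imwrite('pics/j.png',cv2.resize(im[150:220,240:310],(600,600),interpolation=cv2.INTER_CUBIC))
E
```

```text
time: 12.95
tool_pos: [0.577, -0.0368, 0.1291]
tool_rot: [-0.001, 0.012, 1.0, -0.0]
contact_force: [0.4, -0.4, 1.2]
gripper_width: 0.827
grasp_force: 0.0
time: 13.35
tool_pos: [0.5789, -0.037, 0.2002]
tool_rot: [0.002, 0.012, 1.0, -0.001]
contact_force: [1.0, -0.4, -0.7]
gripper_width: 0.825
grasp_force: 0.0
t 13.35 p [ 0.5789 -0.037   0.2002] h 1.5461 tilt [ 0.0048 -0.0012] F [ 1.  -0.4 -0.7] w 0.825 g 0.0
d [-0.0179  0.1418  0.0002] r [-0.0007  0.0032  0.0034] rows>= 3
d [0.     0.     0.0888] r [0. 0. 0.] rows>= 2
```

View pics/j.png

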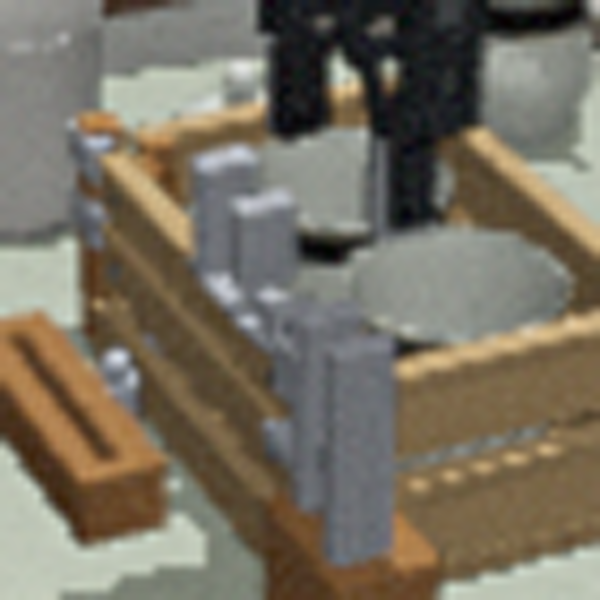

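The side-catch grips now stand close together at (325,315) and (360,345), so the bolt is back. Moving to the gate catch.

```bash
python3 -m inch '[{"dx":-0.018,"dy":0.142,"dz":0,"rx":0,"ry":0,"rz":0.003},{"dx":-0.018,"dy":0.142,"dz":0,"rx":0,"ry":0,"rz":0.003},{"dx":-0.018,"dy":0.142,"dz":0,"rx":0,"ry":0,"rz":0.003},{"dx":-0.018,"dy":0.142,"dz":0,"rx":0,"ry":0,"rz":0.003},{"dx":-0.018,"dy":0.142,"dz":0,"rx":0,"ry":0,"rz":0.003}]'
python3 -c "
from plan import *
st();go((.596,.076,.129,1.541))"
```

```text
time: 13.9
tool_pos: [0.5939, 0.076, 0.196]
tool_rot: [-0.001, 0.014, 1.0, -0.0]
contact_force: [-0.8, -0.2, 0.7]
gripper_width: 0.825
grasp_force: 0.0
t 13.9 p [0.5939 0.076  0.196 ] h 1.5419 tilt [-0.0026 -0.0008] F [-0.8 -0.2  0.7] w 0.825 g 0.0
d [-0.0028  0.0001  0.0838] r [-0.0006 -0.0017  0.0006] rows>= 2
```

```bash
python3 -m inch '[{"dx":-0.001,"dy":0,"dz":0.03,"rx":0,"ry":0,"rz":0},{"dx":-0.001,"dy":0,"dz":0.055,"rx":0,"ry":0,"rz":0},{"dx":-0.001,"dy":0,"dz":0.075,"rx":0,"ry":0,"rz":0},{"dx":-0.001,"dy":0,"dz":0.086,"rx":0,"ry":0,"rz":0},{"dx":-0.001,"dy":0,"dz":0.086,"rx":0,"ry":0,"rz":0}]'
python3 -m inch '[{"dx":0,"dy":0,"dz":0,"rx":0,"ry":0,"rz":0},{"dx":0,"dy":0,"dz":0,"rx":0,"ry":0,"rz":0},{"dx":0,"dy":0,"dz":0,"rx":0,"ry":0,"rz":0}]' -0.05
python3 -m inch '[{"dx":0,"dy":0,"dz":0,"rx":0,"ry":0,"rz":0},{"dx":0,"dy":0,"dz":0,"rx":0,"ry":0,"rz":0},{"dx":0,"dy":0,"dz":0,"rx":0,"ry":0,"rz":0},{"dx":0,"dy":0,"dz":0,"rx":0,"ry":0,"rz":0},{"dx":0,"dy":0,"dz":0,"rx":0,"ry":0,"rz":0}]' -1
python3 -c "
from plan import *
st()"
```

```text
time: 14.4
tool_pos: [0.5943, 0.0757, 0.127]
tool_rot: [-0.002, 0.015, 1.0, -0.0]
contact_force: [1.0, 1.0, 0.2]
gripper_width: 0.825
grasp_force: 0.0
time: 14.7
tool_pos: [0.5964, 0.0776, 0.1309]
tool_rot: [0.001, 0.014, 1.0, 0.001]
contact_force: [-1.6, 5.9, 2.3]
gripper_width: 0.475
grasp_force: 9.4
time: 15.2
tool_pos: [0.5965, 0.0808, 0.1318]
tool_rot: [0.002, 0.013, 1.0, 0.004]
contact_force: [-1.4, 15.4, 6.8]
gripper_width: 0.388
grasp_force: 60.1
t 15.2 p [0.5965 0.0808 0.1318] h 1.544 tilt [0.0036 0.0073] F [-1.4 15.4  6.8] w 0.388 g 60.1
```

```bash
python3 -m inch '[{"dx":0.0148,"dy":0.003,"dz":0,"rx":0,"ry":0,"rz":0.058},{"dx":0.0295,"dy":0.006,"dz":0,"rx":0,"ry":0,"rz":0.116},{"dx":0.044,"dy":0.010,"dz":0,"rx":0,"ry":0,"rz":0.1745},{"dx":0.058,"dy":0.014,"dz":0,"rx":0,"ry":0,"rz":0.233},{"dx":0.072,"dy":0.020,"dz":0,"rx":0,"ry":0,"rz":0.291}]'
python3 -c "
from plan import *
st()
for t in(0,.436):
    a=-np.pi/2-.03-t; print((np.array([.6006,.2168])+.136*np.array([np.cos(a),np.sin(a)])).round(4),1.541-t)"
```

```text
time: 15.7
tool_pos: [0.5393, 0.0938, 0.132]
tool_rot: [0.002, 0.232, 0.973, -0.001]
contact_force: [-2.1, -1.7, 4.9]
gripper_width: 0.386
grasp_force: 59.1
t 15.7 p [0.5393 0.0938 0.132 ] h 1.1034 tilt [ 0.0036 -0.002 ] F [-2.1 -1.7  4.9] w 0.386 g 59.1
[0.5965 0.0809] 1.541
[0.5395 0.0953] 1.105
```

Following the arc well with low forces. Continuing.

```bash
python3 -m inch '[{"dx":0.0148,"dy":0.001,"dz":0,"rx":0,"ry":0,"rz":0.058},{"dx":0.0295,"dy":0.003,"dz":0,"rx":0,"ry":0,"rz":0.116},{"dx":0.044,"dy":0.006,"dz":0,"rx":0,"ry":0,"rz":0.1745},{"dx":0.058,"dy":0.010,"dz":0,"rx":0,"ry":0,"rz":0.233},{"dx":0.072,"dy":0.016,"dz":0,"rx":0,"ry":0,"rz":0.291}]'
python3 -c "
from plan import *
st()
for t in(.873,1.309):
    a=-np.pi/2-.03-t; print((np.array([.6006,.2168])+.136*np.array([np.cos(a),np.sin(a)])).round(4),1.541-t)"
```

```text
time: 16.2
tool_pos: [0.4927, 0.1299, 0.1319]
tool_rot: [0.001, 0.437, 0.899, -0.002]
contact_force: [-6.8, -8.4, 11.8]
gripper_width: 0.382
grasp_force: 58.6
t 16.2 p [0.4927 0.1299 0.1319] h 0.666 tilt [ 0.0005 -0.005 ] F [-6.8 -8.4 11.8] w 0.382 g 58.6
[0.4938 0.1326] 0.6679999999999999
[0.4682 0.1856] 0.23199999999999998
```

```bash
python3 -m inch '[{"dx":0.0148,"dy":-0.001,"dz":-0.001,"rx":0,"ry":0,"rz":0.058},{"dx":0.0295,"dy":0.001,"dz":-0.002,"rx":0,"ry":0,"rz":0.116},{"dx":0.044,"dy":0.004,"dz":-0.002,"rx":0,"ry":0,"rz":0.1745},{"dx":0.058,"dy":0.008,"dz":-0.002,"rx":0,"ry":0,"rz":0.233},{"dx":0.072,"dy":0.014,"dz":-0.002,"rx":0,"ry":0,"rz":0.291}]'
python3 -m inch '[{"dx":0,"dy":0,"dz":0,"rx":0,"ry":0,"rz":0},{"dx":0,"dy":0,"dz":0,"rx":0,"ry":0,"rz":0},{"dx":0,"dy":0,"dz":0,"rx":0,"ry":0,"rz":0}]'
python3 - <<'E'
from plan import *
st()
a=optics.grab_frame('top')[100:280,120:400,::-1]; b=optics.grab_frame('scene')[100:310,180:380,::-1]
cv2.imwrite('pics/k.png',np.hstack([cv2.resize(a,(400,420)),cv2.resize(b,(400,420))]))
E
```

```text
time: 16.7
tool_pos: [0.4656, 0.1827, 0.132]
tool_rot: [0.001, 0.622, 0.783, -0.001]
contact_force: [-3.1, -5.6, 5.1]
gripper_width: 0.381
grasp_force: 60.5
time: 17.0
tool_pos: [0.4658, 0.1822, 0.132]
tool_rot: [0.001, 0.62, 0.784, -0.001]
contact_force: [-4.1, -6.3, 5.8]
gripper_width: 0.383
grasp_force: 59.9
t 17.0 p [0.4658 0.1822 0.132 ] h 0.2328 tilt [-0.0003 -0.0035] F [-4.1 -6.3  5.8] w 0.383 g 59.9
```

View pics/k.png

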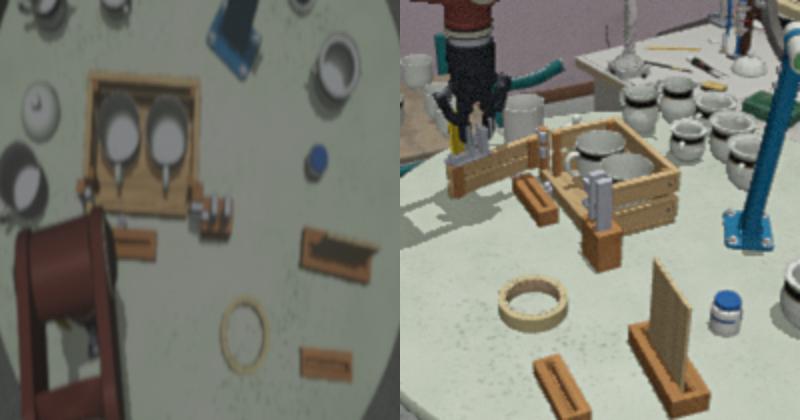

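The gate stands at about 75° with the squeezed catch still gripped. The board is upright in the larger rack, the side catch is squeezed, and the other things are undisturbed. Handing in.

```bash
python3 -c "
from plan import *
print(ticket.job_done()); st()"
```

```text
the job is handed in; nothing more can be done
None
the job is handed in; nothing more can be done
```

The job is handed in at about 17 s: the board stands released in the larger rack, the side catch is squeezed back, and the gate is held still at about 75° with its catch still gripped; I don't know the verdict.

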